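Click the card terminal into its charging dock at a bric-a-brac stall

ROBOT

A 6-joint arm with a two-finger parallel gripper is mounted at the origin on the work surface. World frame = base frame: x ahead of the robot, y to its left, z up, the work surface at z = 0. Lengths are in mm, angles in rad, forces in N, time in s.
With the tool pointing down it reaches from about 250 to 775 mm from the base axis. Payload 8.9 kg.
Tool frame: the origin (TCP) lies midway between the tips of the shut fingers; the grasp point (between the pads) lies 19 mm behind it; z points along the fingers, y is the line along which they close (so a half turn about z gives the same grasp; the last joint's range is limited). The gripper opens to 85 mm and grips with 20 to 120 N. Pads are 22 mm wide; open, the fingers measure 114 mm over their backs; the gripper's body (76 mm by 85 mm) begins 54 mm behind the grasp point. The pads swing forward as they close: fully open they stand 13 mm farther back than shut.
Start: joints at [-1.316, 0.291, -0.153, 1.127, 0, 1.431], TCP at [201.444, -484.813, 231.305] pointing down, gripper open.
Joint ranges: [-2.52, 2.52], [-0.91, 1.74], [-1.3, 1.37], [-1.96, 2.02], [-1.52, 1.47], [-3.14, 3.14]. Speed limits (rad/s): [2.22, 2.22, 2.79, 3.14, 3.14, 3.14].

INTERFACE

Orientations are given as a unit quaternion [x, y, z, w].
In Python, from plant import telemetry, capture, job gives the robot as it stands.
- The arm moves only by the shell command python3 -m handwheel 'ROWS'. ROWS is JSON, a list of rows, each an object of numbers: "fingers": the opening, from 0 (shut) to 1 (fully open); "x", "y", "z": the shift along the tool's x, y, z in mm; "turn": the turn about the tool's z in rad. A call has 1 to 10 rows; each row is the pose to reach, as a shift and turn from the pose commanded when the call began, along the tool's axes at that moment; what a row does not reach only later rows make up. A row lasts 1/8 s, in which the tool goes at most 62.5 mm and 10.7 degrees, less where a joint would pass 70% of its speed; a pose out of reach is approached as far as the arm can. A call with a gripper value outside its range is refused whole. The fingers move at their own pace and stop on an object; the grip force is fixed at half the most. Time passes only in rows, so rows that repeat a pose let the fingers close. It gives the time, the measured TCP pose, the force, the opening and the grip force at its end, in the units of the state.
- telemetry.read_state(): the state, without advancing time (a new reading comes with each control period).
- capture(name): name is "side" or "top" or "wrist"; returns a dict with "color" (400x640x3 uint8, red, green, blue), "range_z" (400x640 float32, mm along the optical axis (not along the pixel's ray), 0 where there is no reading), "camera_matrix" (3x3 intrinsics, pixels), "k1" (the pictures are not rectified: a ray, as slopes to the right and down, at radius r is drawn at 1 + k1 r^2 times it, then the intrinsics apply), "R" (3x3) and "t" (3): a world point X has camera coordinates R X + t. Camera axes: x right, y down, z forward; pixel columns grow to the right and rows downward; lengths in mm; the calibration is good to about 2 mm. A picture is of the moment at which its call begins.
- job.sign_off(): hands the job in; it is judged then, once.
The state is a dict: "time_s": time; "qpos": joint angles; "joint_velocities": joint speeds; "joint_torque": joint torques, N m; "position": TCP position; "tool_rot": TCP orientation; "contact_force": force on the tool from outside, world axes, zero at the start; "wrist_torque": the same for the moment, N m; "opening": opening from 0.0 (shut) to 1.0 (fully open); "gripper_force": force on a finger pad.
Only numpy, scipy, OpenCV 4.12 (cv2) and the standard library are available. Lean on these libraries where they do the work, as an engineer would, in place of code of your own. Each camera call takes 0.05 s, during which the arm holds its last target. There are 200 camera calls.

TASK

Take the light grey card terminal out of the wooden caddy and stand it in the empty charging dock, turned the same way as the dock. Press it down gently, only until the sprung ball at the pocket's side clicks into the terminal's notch and holds it, then let go. Leave the black terminal and everything else on the stall where it is.

Things in the scene. Friction and masses are not known exactly. Their poses are not given: they have to be found in the camera images.
- terminal_center (a point): Centre of the light grey card terminal: loose upright block 26 (x) by 64 (y) by 135 mm tall, about 280 g; the point is 67.5 mm above its underside. Screen and keys face its +x (away from the robot). At the start it stands loosely in the caddy's pocket. Grasp it from above across its 26 mm thickness (one finger on its +x face, one on its -x face).
- terminal_notch (a point): Notch in the grey terminal's +y edge, where the ball clicks in: 5 mm deep, 15 mm tall. The point is on the edge's surface where the ball sits, 39 mm above the underside. Below the notch that edge slopes in towards the underside (gently, then 30 degrees from upright over the last 9 mm), so that it wedges the ball back.
- caddy: Wooden caddy, fixed. Origin: on the table under the centre of the terminal pocket. The pocket is 32 (x) by 72 (y) mm with 6 mm walls, its rim 42 mm above the table, its floor 6 mm above the table. A 20 mm high coin tray adjoins on its -y side, to 143 mm from the origin.
- dock: The empty charging dock: fixed blue block 74 (x) by 104 (y) by 94 mm tall on a black foot, origin on the table under its centre. The terminal's x and y axes must lie along the dock's x and y.
- dock_mouth (a point): Centre of the empty dock's mouth, at its upper face, 94 mm above the table, axes as the dock. Pocket 28.4 (x) by 66 (y) mm, upright walls below a 4 mm 45 degree chamfer. Its floor is height-adjusted, anywhere from 54 to 80 mm below the mouth; this is not given, so ball and floor must be felt. The floor is a sprung plate: it gives 2.5 mm (4 N, plus 5 N/mm), then is hard.
- ball (a joint): Travel (m) of the 12 mm steel ball in the pocket's +y wall, centred 39 mm above the pocket floor. 0 is out (4.5 mm proud); grows, to 0.006, as it is pushed into the wall; damped spring, 4 N plus 1.2 N/mm. The terminal meets it 35 mm above its seat; it is pushed back 2 to 4 mm and springs into the notch over the last 6 mm. Getting past takes about 8 to 14 N downwards, most at first; then the force falls off until the floor is met.
- twin_center (a point): Centre of the other terminal, black, of the same size, standing in a second, identical blue dock: leave it alone.
- clock: Red round alarm clock, 93 mm tall, 76 mm across, origin under its centre: leave alone.
- vase: Blue ceramic bud vase, 100 mm tall, 68 mm across, origin under its centre: leave alone.
- ringbox: Small red ring box, 57 by 57 by 36 mm, origin under its centre: leave alone.
- perfume: Amber glass jar with a brass cap, 85 mm tall, 44 mm across, origin under its centre: leave alone.
- mug: White mug, 90 mm tall, 80 mm across, origin under its centre: leave alone.

How it is judged (in metres and radians):
On the way, in this order (a step that is already met when the one before it is completed fails the run):
1. The grey terminal is lifted clear of the caddy's pocket (z of terminal_center in the frame of caddy above 0.115 m), for 0.1 s.
2. The grey terminal, upright in the mouth of the empty dock, pushes the ball back (value of joint ball above 0.001 m and horizontal distance between terminal_center and dock_mouth below 0.008 m), for 0.03 s.
At the end, for the whole second after the job is handed in: The grey terminal stands released and still in the empty dock's pocket, upright (within 3.4 degrees), centred within 5 mm and aligned within 6 degrees, its centre less than 15.5 mm above the dock's mouth, and the ball has sprung out into its notch again (pushed back less than 0.5 mm) (z of terminal_center in the frame of dock_mouth below 0.0155 m and horizontal distance between terminal_center and dock_mouth below 0.005 m and angle between terminal_center's own z axis and vertical below 0.06 rad and angle between the x axis of terminal_center and the x axis of dock_mouth, either way round below 0.1 rad and value of joint ball below 0.0005 m and linear speed of terminal below 0.01 m/s); the robot touches nothing.
It fails at once if The terminal is pressed or knocked against the dock, its floor or its ball with more than 35 N (contact force between terminal and insert above 35 N or contact force between terminal and dock above 35 N).
It fails at once if The black terminal is moved more than 10 mm (distance of twin_center from where it was at the start of the episode above 0.01 m).
It fails at once if Another thing on the stall (clock, vase, ring box, jar or mug) is moved more than 20 mm (distance of any of clock, vase, ringbox, perfume, mug from where it was at the start of the episode above 0.02 m).
It also fails if it takes over 54 s, if anything falls off the work surface, if the arm or the gripper's body presses on something with over 40 N, if the wrist force passes 120 N, or if a joint passes its speed limit or range.

## Working session

There is one attempt and no reset: what is moved stays moved. The work goes in short steps, Python scripts to look and compute and a shell command to move; the robot and the scene stay as the last step left them, time stands still between calls to the robot, and variables do not carry over. Pictures are saved under pics/ and viewed, at most 10 in all, crops included, and the job is handed in when it is done.

```bash
mkdir -p pics; ls; cat > h.py <<'E'
import numpy as np, cv2, pickle
from plant import telemetry, capture, job
def snap(n,f):
    c=capture(n); pickle.dump(c,open(f'pics/{f}.pkl','wb')); cv2.imwrite(f'pics/{f}.png',c['color'][:,:,::-1]); return c
def load(f): return pickle.load(open(f'pics/{f}.pkl','rb'))
def cloud(c):
    h,w=c['range_z'].shape; K=np.array(c['camera_matrix'],float)
    uv=np.stack(np.meshgrid(np.arange(w),np.arange(h)),-1).reshape(-1,1,2).astype(float)
    s=cv2.undistortPoints(uv,K,np.array([c['k1'],0,0,0.])).reshape(-1,2)
    z=c['range_z'].reshape(-1,1); P=np.hstack([s*z,z])
    X=(P-np.array(c['t']).ravel())@np.array(c['R']); X[z[:,0]<=0]=np.nan
    return X.reshape(h,w,3)
E
python3 - <<'E'
from h import *
for n in['side','top','wrist']:
    c=snap(n,n+'0'); print(n,np.round(c['R'],3).tolist(),np.round(c['t'],1),c['k1'])
print(telemetry.read_state())
a=np.vstack([cv2.imread('pics/side0.png'),cv2.imread('pics/top0.png')]); cv2.imwrite('pics/a.png',cv2.resize(a,(480,600)))
E
```

```text
pics
side [[-0.893, -0.449, 0.002], [-0.321, 0.634, -0.703], [0.315, -0.629, -0.711]] [ 544.2  168.3 1014.5] -0.09357223842611748
top [[0.006, -1.0, 0.022], [-0.996, -0.008, -0.087], [0.087, -0.022, -0.996]] [  71.5  579.4 1025.7] -0.09235245767250276
wrist [[0.383, -0.924, -0.001], [-0.878, -0.365, 0.31], [-0.287, -0.118, -0.951]] [-524.7  -38.5  380.6] -0.03366525840177398
{'time_s': 0.15, 'qpos': array([-1.31627320e+00,  2.91145645e-01, -1.53905293e-01,  1.12671724e+00,
        7.88945141e-07,  1.43146956e+00]), 'joint_velocities': array([ 0.00072986, -0.00083485,  0.00119154,  0.00047808, -0.00021633,
       -0.00228948]), 'joint_torque': array([ 2.13106985e-03, -5.37369382e+01,  3.31521785e+01,  1.14499923e-02,
       -1.38806622e-04, -9.23733090e-07]), 'position': array([ 201.37728882, -484.50017576,  230.88474441]), 'tool_rot': array([ 9.80672746e-01,  1.95654617e-01, -2.75791452e-05, -4.85142613e-04]), 'contact_force': array([ 1.82396171, -0.34407629, -0.45419975]), 'wrist_torque': array([-0.0221891 ,  0.00721557,  0.03861593]), 'gripper_force': 0.0, 'opening': 1.0035850233095345}
```

View pics/top0.png

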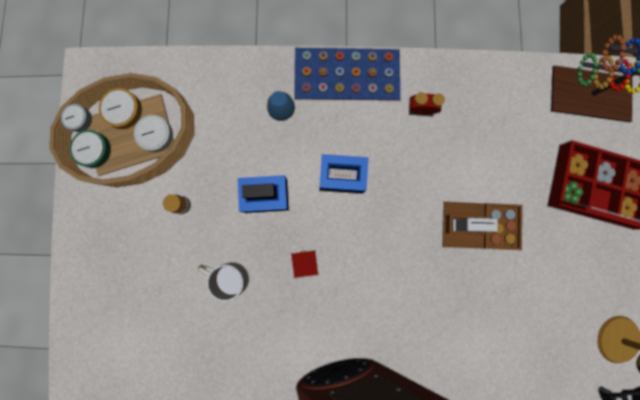

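View pics/side0.png

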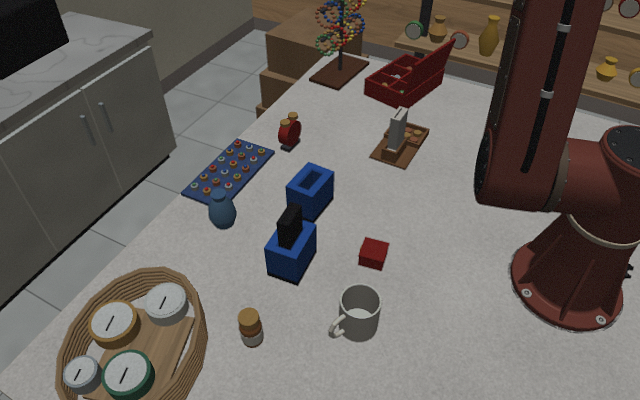

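The top view shows the grey terminal in the caddy at about (475,225), the empty dock at (344,173), and the black twin at (262,193). In the side view they sit at (398,130), (310,190) and (290,235). Next I measure from the depth clouds of both views.

```bash
cat > m.py <<'E'
from h import *
def rect(P):
    (cx,cy),(w,h),a=cv2.minAreaRect(P.astype(np.float32)); return np.round([cx,cy,w,h,a],1)
for n,boxes in [('top0',{'term':(435,200,530,255),'dock':(312,145,376,200),'twin':(230,170,295,218)}),('side0',{'term':(370,95,432,170),'dock':(280,155,340,222),'twin':(260,195,322,285)})]:
    c=load(n);X=cloud(c);hsv=cv2.cvtColor(c['color'],cv2.COLOR_RGB2HSV)
    for k,(a,b,e,f) in boxes.items():
        P=X[b:f,a:e].reshape(-1,3);H=hsv[b:f,a:e].reshape(-1,3)
        ok=np.isfinite(P[:,0]);P=P[ok];H=H[ok];z=P[:,2]
        blue=(H[:,0]>95)&(H[:,0]<130)&(H[:,1]>120)
        hist=np.histogram(z,np.arange(-5,175,10))[0]; print(n,k,hist)
        if k=='term':
            for lo,hi in((128,155),(32,50)):
                m=(z>lo)&(z<hi)
                if m.sum()>5: print('  z',lo,hi,m.sum(),np.median(z[m]),rect(P[m,:2]))
        else:
            m=(z>84)&(z<103)&blue
            print('  rim',m.sum(),np.median(z[m]),rect(P[m,:2]))
            m=(z>120)&(z<185)
            if m.sum()>5: print('  above',m.sum(),np.median(z[m]),z[m].max(),rect(P[m,:2]))
            m=(z<70)&(z>5)&~blue
            if n=='top0' and k=='dock':print('  floor?',m.sum(),np.median(z[m]),rect(P[m,:2]))
E
python3 m.py
```

```text
top0 term [2139 1586  624   40  250   14   15   19   20   14   21   18   24   26
  384    1    0]
  z 128 155 406 140.65652890109016 [ 503.7 -246.5   66.    27.3   86.7]
  z 32 50 266 41.50795323371506 [ 505.3 -245.6   85.6   44.1   89.8]
top0 dock [1727   27   19  176  128   44   36   48   55 1009  212    0    0    0
    0    0    0]
  rim 1108 93.30827433577255 [618.3  43.9 100.4  73.5  86.4]
  floor? 372 34.295221793576495 [632.4  44.1 149.8 116.8  83.2]
top0 twin [1291   18   20   17   20   21   21   23   33  914  214   13   19   18
   18   20  407]
  rim 1043 93.28568450215126 [570.3 222.5  72.9 102.8   3.7]
  above 477 161.0322500882444 166.45553261396782 [571.1 223.4  26.3  64.7   3.9]
side0 term [2524  680  394  158  218   71   54   48   45   54   49   52   53   58
  161    1    0]
  z 128 155 205 140.2711783717565 [ 505.8 -245.4   68.9   27.3   89.1]
  z 32 50 296 40.11154253619945 [ 547.8 -356.2   93.7  330.6   12.1]
side0 dock [1692   85   88   98  105  142  189  188  217  783   50    2    6   12
   22   26  276]
  rim 834 92.19303205457277 [616.4  82.   86.8 193.1   5.8]
  above 341 160.60592570007967 164.03185281305858 [572.8 218.8  28.2  59.5   4. ]
side0 twin [2044  196  188  203  196  226  268  248  223  850  118   80   87   77
   88   86  356]
  rim 887 92.31998043088883 [574.2 179.2  76.3 195.7   2.8]
  above 654 158.02949606607513 164.03185281305858 [572.4 223.2  28.4  68.3   3.8]
```

View pics/wrist0.png

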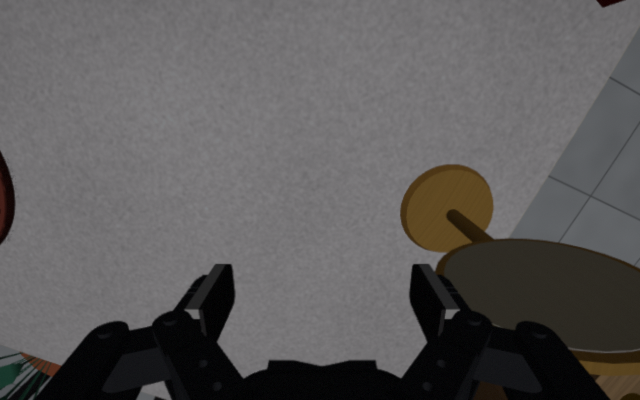

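The wrist view shows only bare table and the open fingers, with the stool disc at (447,207). Depth puts the terminal near (504.5,-246) and the dock near (618,44). I'll work out the move to hover above the terminal, with tool y along its thickness.

```bash
cat > go.py <<'E'
import sys; from h import *
from scipy.spatial.transform import Rotation as Ro
def go(x,y,z,deg):  # desired TCP and heading of tool x
    s=telemetry.read_state(); M=Ro.from_quat(s['tool_rot']).as_matrix()
    d=M.T@(np.array([x,y,z])-s['position']); a=np.degrees(np.arctan2(M[1,0],M[0,0]))
    print('xyz',np.round(d,1),'turn',round(-np.radians((deg-a+180)%360-180),4),'heading',round(a,2),'tilt',np.round(M[:2,2],4),'pos',np.round(s['position'],2),'F',np.round(s['contact_force'],2),'open',round(s['opening'],3),'t',s['time_s'],'q6',round(s['qpos'][5],2))
if __name__=='__main__': go(*map(float,sys.argv[1:]))
E
python3 go.py 504.5 -246 231 88
python3 -c "
from h import *
c=load('wrist0');print(-np.array(c['R']).T@np.array(c['t']))"
```

```text
xyz [ 371.4 -103.9    0. ] turn -1.142 heading 22.57 tilt [-0.0002  0.0009] pos [ 201.38 -484.5   230.88] F [ 1.82 -0.34 -0.45] open 1.004 t 0.15 q6 1.43
[ 276.23809838 -453.97986949  373.1305068 ]
```

```bash
python3 -m handwheel '[{"x":53,"y":-15,"z":-20,"turn":-0.163,"fingers":1},{"x":106,"y":-30,"z":-20,"turn":-0.326,"fingers":1},{"x":159,"y":-45,"z":-20,"turn":-0.489,"fingers":1},{"x":212,"y":-59,"z":-20,"turn":-0.652,"fingers":1},{"x":265,"y":-74,"z":-20,"turn":-0.815,"fingers":1},{"x":318,"y":-89,"z":-20,"turn":-0.978,"fingers":1},{"x":371,"y":-104,"z":-20,"turn":-1.142,"fingers":1},{"x":371,"y":-104,"z":-20,"turn":-1.142,"fingers":1},{"x":371,"y":-104,"z":-20,"turn":-1.142,"fingers":1}]'
python3 go.py 504.5 -246 251 88
cat > w.py <<'E'
from h import *; import sys
from m import rect
E
python3 - <<'E'
from h import *
def rect(P):
    (cx,cy),(w,h),a=cv2.minAreaRect(P.astype(np.float32)); return np.round([cx,cy,w,h,a],1)
c=snap('wrist','wrist1');X=cloud(c)
z=X[...,2];m=(z>133)&(z<150)&(abs(X[...,0]-504)<50)&(abs(X[...,1]+246)<60)
print(m.sum(),np.median(z[m]),rect(X[m][:,:2]))
m=(z>36)&(z<50)&(abs(X[...,0]-504)<60)&(abs(X[...,1]+246)<80)
print(m.sum(),np.median(z[m]),rect(X[m][:,:2]))
E
```

```text
time_s: 1.27
position: [503.8, -246.4, 251.0]
tool_rot: [0.72, 0.694, -0.0, -0.0]
contact_force: [0.0, -0.1, -0.6]
opening: 0.997
gripper_force: 0.0
xyz [ 0.4  0.7 -0. ] turn -0.0005 heading 87.97 tilt [-0.0009  0.0002] pos [ 503.81 -246.35  250.95] F [ 0.03 -0.13 -0.6 ] open 0.997 t 1.275 q6 1.02
2183 140.7586230927208 [ 505.4 -246.6   64.6   26.4   88.9]
746 41.513918913730464 [ 507.1 -246.8   83.9   44.1   87.6]
```

View pics/wrist1.png

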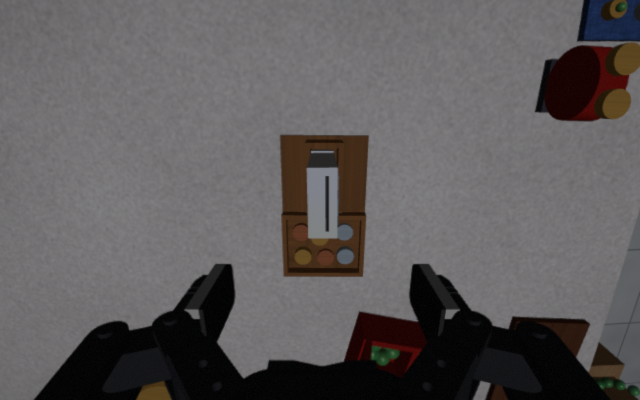

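The wrist view shows the terminal centred at about (322,195), standing in the caddy with its top at z≈141. I descend and grasp.

```bash
python3 -m handwheel '[{"x":0,"y":1.6,"z":50,"turn":-0.016,"fingers":1},{"x":0,"y":1.6,"z":100,"turn":-0.016,"fingers":1},{"x":0,"y":1.6,"z":140,"turn":-0.016,"fingers":1},{"x":0,"y":1.6,"z":155,"turn":-0.016,"fingers":1},{"x":0,"y":1.6,"z":155,"turn":-0.016,"fingers":0},{"x":0,"y":1.6,"z":155,"turn":-0.016,"fingers":0},{"x":0,"y":1.6,"z":155,"turn":-0.016,"fingers":0},{"x":0,"y":1.6,"z":155,"turn":-0.016,"fingers":0},{"x":0,"y":1.6,"z":155,"turn":-0.016,"fingers":0},{"x":0,"y":1.6,"z":155,"turn":-0.016,"fingers":0}]'
python3 go.py 505.4 -246.6 220 88.9
```

```text
time_s: 2.58
position: [506.1, -247.0, 97.7]
tool_rot: [0.714, 0.7, -0.0, 0.001]
contact_force: [-2.8, 0.5, 7.1]
opening: 0.294
gripper_force: 58.1
xyz [   0.2   -0.5 -122.3] turn 0.0002 heading 88.91 tilt [ 0.0009 -0.0016] pos [ 506.05 -247.     97.66] F [-2.79  0.52  7.08] open 0.294 t 2.575 q6 1.01
```

```bash
python3 -m handwheel '[{"z":-10,"fingers":0},{"z":-25,"fingers":0},{"z":-50,"fingers":0},{"z":-80,"fingers":0},{"z":-110,"fingers":0},{"z":-135,"fingers":0},{"z":-140,"fingers":0},{"z":-140,"fingers":0},{"z":-140,"fingers":0}]'
python3 go.py 560 -60 236 86.4
```

```text
xyz [ 187.8   50.5 -138.6] turn 0.0438 heading 88.91 tilt [ 0.0009 -0.0016] pos [ 506.05 -247.     97.66] F [-2.79  0.52  7.08] open 0.294 t 2.575 q6 1.01invalid input at $[0]: expected keys fingers, x, y, z, turn
```

```bash
python3 -m handwheel '[{"x":0,"y":0,"turn":0,"z":-10,"fingers":0},{"x":0,"y":0,"turn":0,"z":-25,"fingers":0},{"x":0,"y":0,"turn":0,"z":-50,"fingers":0},{"x":0,"y":0,"turn":0,"z":-80,"fingers":0},{"x":0,"y":0,"turn":0,"z":-110,"fingers":0},{"x":0,"y":0,"turn":0,"z":-135,"fingers":0},{"x":0,"y":0,"turn":0,"z":-140,"fingers":0},{"x":0,"y":0,"turn":0,"z":-140,"fingers":0},{"x":0,"y":0,"turn":0,"z":-140,"fingers":0}]'
python3 go.py 618 -90 236 86.4
```

```text
time_s: 3.7
position: [505.2, -246.1, 235.2]
tool_rot: [0.714, 0.7, -0.0, -0.001]
contact_force: [-0.8, -0.0, -2.9]
opening: 0.299
gripper_force: 58.9
xyz [158.2 109.8  -0.8] turn 0.0438 heading 88.91 tilt [-0.0016  0.001 ] pos [ 505.19 -246.11  235.23] F [-0.84 -0.01 -2.95] open 0.299 t 3.7 q6 1.01
```

```bash
python3 -m handwheel '[{"x":20,"y":14,"turn":0.005,"z":0,"fingers":0},{"x":50,"y":35,"turn":0.015,"z":0,"fingers":0},{"x":90,"y":62,"turn":0.03,"z":0,"fingers":0},{"x":130,"y":90,"turn":0.04,"z":0,"fingers":0},{"x":152,"y":106,"turn":0.044,"z":0,"fingers":0},{"x":158,"y":110,"turn":0.044,"z":0,"fingers":0},{"x":158,"y":110,"turn":0.044,"z":0,"fingers":0},{"x":158,"y":110,"turn":0.044,"z":0,"fingers":0}]'
cat > v.py <<'E'
from h import *
def rect(P):
    (cx,cy),(w,h),a=cv2.minAreaRect(P.astype(np.float32)); return np.round([cx,cy,w,h,a],1)
def dock(c):
    X=cloud(c);z=X[...,2];H=cv2.cvtColor(c['color'],cv2.COLOR_RGB2HSV)
    near=(abs(X[...,0]-618)<60)&(abs(X[...,1]-44)<75)
    m=near&(z>85)&(z<102)&(H[...,0]>95)&(H[...,0]<130)&(H[...,1]>100)
    P=X[m];print('rim',m.sum(),np.median(P[:,2]),rect(P[:,:2]))
    n=near&(abs(X[...,0]-618)<9)&(abs(X[...,1]-44)<28)
    print(' pocket z pct',np.round(np.nanpercentile(z[n],[5,25,50,75,95]),1))
    # inner pocket: boundary of rim in dock frame by profile
    a=np.radians(-3.6);R=np.array([[np.cos(a),np.sin(a)],[-np.sin(a),np.cos(a)]])
    Q=(P[:,:2]-[618.3,43.9])@R.T
    s=abs(Q[:,1])<20; x=Q[s,0]; print(' inner x',np.round([x[x<0].max(),x[x>0].min()],1),'outer',np.round(np.percentile(x,[1,99]),1))
    s=abs(Q[:,0])<8; y=Q[s,1]; print(' inner y',np.round([y[y<0].max(),y[y>0].min()],1),'outer',np.round(np.percentile(y,[1,99]),1))
E
python3 - <<'E'
from h import *; from v import *
s=telemetry.read_state()['position']
c=snap('wrist','wrist2');dock(c)
t=snap('top','top2');dock(t);dock(load('top0'))
for n,k in(('w',c),('t',t),('s',snap('side','side2'))):
    X=cloud(k);z=X[...,2];r=np.hypot(X[...,0]-s[0],X[...,1]-s[1])
    m=(r<60)&(z>120)&(z<200);print(n,'terminal/gripper pts',m.sum())
    for lo in range(120,300,10):
        q=(r<50)&(z>lo)&(z<lo+10)
        if q.sum()>20: print('  ',lo,q.sum(),rect(X[q][:,:2]))
E
python3 go.py 618.3 43.9 236 86.4
```

```text
time_s: 4.7
position: [618.1, -91.5, 236.1]
tool_rot: [0.729, 0.684, -0.0, -0.0]
contact_force: [-1.3, 0.4, -2.8]
opening: 0.298
gripper_force: 59.3
rim 6354 93.57991135007066 [620.2  32.3  81.6  73.9  86.5]
 pocket z pct [33.1 33.9 34.5 35.  35.9]
 inner x [-11.1  16.7] outer [-33.6  39. ]
xyz [135.2  -8.6   0.2] turn -0.0014 heading 86.32 tilt [-0.0003 -0.0001] pos [618.18 -91.59 236.26] F [-0.54  0.14 -2.78] open 0.3 t 4.75 q6 1.37Traceback (most recent call last):
  File "<stdin>", line 3, in <module>
  File "v.py", line 15, in dock
    s=abs(Q[:,0])<8; y=Q[s,1]; print(' inner y',np.round([y[y<0].max(),y[y>0].min()],1),'outer',np.round(np.percentile(y,[1,99]),1))
                                                                       ~~~~~~~~~~^^
    return umr_minimum(a, axis, None, out, keepdims, initial, where)
ValueError: zero-size array to reduction operation minimum which has no identity
```

View pics/wrist2.png

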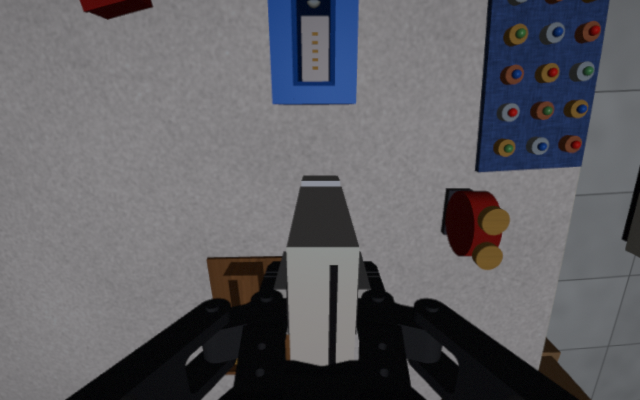

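The wrist view shows the held terminal's top at (322,305) with its bottom +y edge at (321,180). The dock is cut off at the top of the image, with its pocket at (315,48) and the ball at (314,3). I move 40 mm closer so that dock and terminal show in one view.

```bash
python3 -m handwheel '[{"x":10,"y":-1,"turn":0,"z":0,"fingers":0},{"x":30,"y":-2,"turn":0,"z":0,"fingers":0},{"x":40,"y":-2,"turn":0,"z":0,"fingers":0},{"x":40,"y":-2,"turn":0,"z":0,"fingers":0},{"x":40,"y":-2,"turn":0,"z":0,"fingers":0}]'
python3 - <<'E'
from h import *; from v import *
s=telemetry.read_state()['position'];print(s)
c=snap('wrist','wrist3')
t=snap('top','top3');d=snap('side','side3')
for n,k in(('w',c),('t',t),('s',d)):
    print(n)
    try: dock(k)
    except Exception as e: print(e)
    X=cloud(k);z=X[...,2];H=cv2.cvtColor(k['color'],cv2.COLOR_RGB2HSV)
    r=np.hypot(X[...,0]-s[0],X[...,1]-s[1]); g=(H[...,1]<40)&(H[...,2]>90)
    for lo,hi in((140,160),(160,180),(180,200),(200,220),(220,260),(260,275),(275,290)):
        q=(r<55)&(z>lo)&(z<hi); q2=q&g
        if q2.sum()>20: print('  ',lo,q2.sum(),round(np.median(z[q2]),1),rect(X[q2][:,:2]))
E
```

```text
time_s: 5.38
position: [619.3, -50.6, 236.3]
tool_rot: [0.729, 0.685, -0.0, 0.0]
contact_force: [-1.1, 0.6, -2.7]
opening: 0.296
gripper_force: 59.2
[619.32809044 -50.55004102 236.33202236]
w
rim 8066 93.55754422239934 [620.9  43.6 103.3  73.9  86.4]
 pocket z pct [33.2 34.  34.5 35.  35.8]
 inner x [-11.8  16.6] outer [-33.6  39. ]
 inner y [-33.8  32.3] outer [-51.6  51.1]
   160 236 177.6 [621.5 -20.1   4.1  25.7  85.7]
   220 21 245.2 [616.5 -40.1  28.5  38.8  52.8]
   260 89 273.6 [616.8 -46.2  36.4  47.   51.1]
   275 7104 279.5 [616.6 -39.8  55.6  65.   46.9]
t
rim 1135 93.36966747103759 [618.5  43.8 101.6  73.4  86.4]
 pocket z pct [31.4 33.3 34.3 35.4 36.7]
 inner x [-14.9  14.7] outer [-36.1  36.2]
 inner y [-33.9  33.9] outer [-49.6  50. ]
   140 22 155.1 [608.6 -32.2  41.6  17.4  56.9]
   160 28 173.3 [614.2 -22.3  33.4  15.3  35.4]
   260 28 268.9 [616.5 -20.9  30.6  14.5  32.2]
   275 108 279.4 [606.5 -27.5  56.3  16.7  21.3]
s
rim 825 92.3779612871754 [619.2  43.6 109.7  77.2  86. ]
 pocket z pct nan
 inner x [-12.9  14.3] outer [-36.   38.5]
 inner y [-31.6  34.4] outer [-51.7  53.6]
   140 22 145.9 [609.2 -47.2  68.2  24.7  63.9]
   160 29 177.2 [619.1 -48.9  65.1  24.3  83.8]
   275 116 279.6 [604.8 -41.9  50.2  60.1  86.3]
  return np.nanmean(a, axis, out=out, keepdims=keepdims)
```

View pics/wrist3.png

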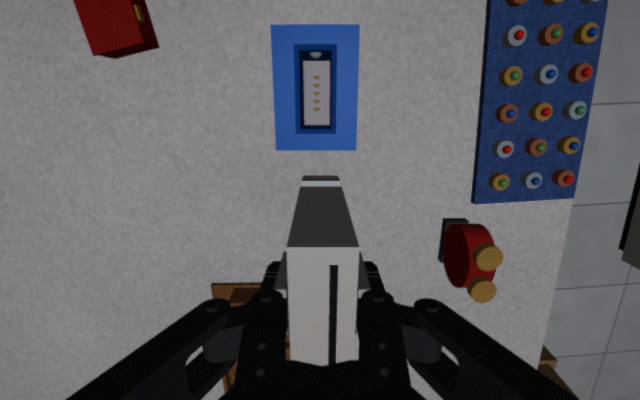

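The wrist view shows the whole dock at (315,88), its pocket at (316,90) and the ball at (316,54). The terminal's +y face runs from row 178 to 247 and its top covers rows 247–360. I fit both in this one view.

```bash
cat > t.py <<'E'
from h import *
import sys
def term(c):
    X=cloud(c);s=telemetry.read_state()['position']
    sub=X[165:372,280:366].reshape(-1,3); sub=sub[np.isfinite(sub[:,0])]
    a=np.radians(-3.6);R=np.array([[np.cos(a),np.sin(a)],[-np.sin(a),np.cos(a)]])
    Q=np.c_[(sub[:,:2]-s[:2])@R.T,sub[:,2]]  # dock-aligned, origin TCP
    z=Q[:,2]; T=Q[abs(z-np.median(z[z>270]))<3]
    print('top z',np.median(T[:,2]),'x by y bins')
    for y0 in range(-30,32,10):
        x=T[abs(T[:,1]-y0)<5,0]
        if len(x)>20: print('  ',y0,np.round(np.percentile(x,[1,99]),1),round(np.percentile(x,[1,99]).mean(),2))
    print(' top ymax',np.percentile(T[:,1],99.5),'ymin',np.percentile(T[:,1],.5))
    for z0 in range(135,285,10):
        b=Q[(abs(z-z0)<5)&(Q[:,1]>18)&(abs(Q[:,0])<22)]
        if len(b)>20: print('  edge z',z0,len(b),'x',np.round(np.percentile(b[:,0],[1,99]),1),round(np.percentile(b[:,0],[1,99]).mean(),2),'y',np.round(np.median(b[:,1]),2))
    print('zmin',np.percentile(z[z>120],1))
term(load(sys.argv[1]))
E
python3 t.py wrist3
```

```text
top z 279.514990721201 x by y bins
   -20 [-11.3  14.1] 1.38
   -10 [-11.7  14.5] 1.36
   0 [-13.2  15.7] 1.26
   10 [-13.7  17.1] 1.73
   20 [-11.2  14.3] 1.51
   30 [-11.2  14.3] 1.58
 top ymax 33.03395157910425 ymin -20.048280516029617
  edge z 155 35 x [-12.   12.4] 0.16 y 31.71
  edge z 165 75 x [-12.5  12.9] 0.2 y 32.13
  edge z 175 309 x [-12.5  13. ] 0.25 y 31.5
  edge z 195 106 x [-11.8  13.2] 0.68 y 32.81
  edge z 205 205 x [-12.2  13.5] 0.69 y 32.84
  edge z 215 228 x [-12.   13.4] 0.7 y 32.83
  edge z 225 282 x [-11.8  13.7] 0.97 y 32.82
  edge z 235 334 x [-11.5  13.7] 1.07 y 32.8
  edge z 245 406 x [-11.6  13.9] 1.13 y 32.77
  edge z 255 512 x [-11.4  14. ] 1.29 y 32.78
  edge z 265 623 x [-11.3  14.1] 1.42 y 32.76
  edge z 275 2794 x [-11.2  14.3] 1.56 y 28.45
zmin 172.29380047632756
```

Terminal and dock errors differ with depth because the camera has a small rotation error. I lower the terminal so its foot is level with the dock's mouth, just beside it, and compare the two at the same depth.

```bash
python3 -m handwheel '[{"x":0,"y":0,"turn":0,"z":15,"fingers":0},{"x":0,"y":0,"turn":0,"z":35,"fingers":0},{"x":0,"y":0,"turn":0,"z":44,"fingers":0},{"x":0,"y":0,"turn":0,"z":44,"fingers":0},{"x":0,"y":0,"turn":0,"z":44,"fingers":0},{"x":0,"y":0,"turn":0,"z":44,"fingers":0}]'
python3 - <<'E'
from h import *; from v import *
s=telemetry.read_state()['position'];print(s)
c=snap('wrist','wrist4');d=snap('side','side4');t=snap('top','top4')
X=cloud(c);z=X[...,2];H=cv2.cvtColor(c['color'],cv2.COLOR_RGB2HSV)
a=np.radians(-3.6);R=np.array([[np.cos(a),np.sin(a)],[-np.sin(a),np.cos(a)]])
Q=(X[...,:2]-s[:2])@R.T
blue=(H[...,0]>95)&(H[...,0]<130)&(H[...,1]>100)&(abs(z-93.5)<5)&(abs(Q[...,0])<60)&(Q[...,1]<160)
P=Q[blue];print('rim z',np.median(z[blue]),rect(P))
for y0 in range(50,140,10):
    x=P[abs(P[:,1]-y0)<5,0]
    if len(x)>20:
        x=np.sort(x);g=np.argmax(np.diff(x));print(y0,np.round(np.percentile(x,[1,99]),1),'mid',round(np.percentile(x,[1,99]).mean(),2),'gap',np.round(x[[g,g+1]],1),round(x[[g,g+1]].mean(),2))
for x0 in (-3,0,3,6):
    y=np.sort(P[abs(P[:,0]-x0)<1.5,1]);g=np.argmax(np.diff(y));print('x',x0,np.round(y[[g,g+1]],1),y[[g,g+1]].mean())
b=(abs(Q[...,0])<22)&(Q[...,1]>18)&(Q[...,1]<36)&(z>90)
for z0 in range(94,150,8):
    q=b&(abs(z-z0)<4);
    if q.sum()>15:print('edge',z0,q.sum(),np.round(np.percentile(Q[q][:,0],[1,99]),1),np.percentile(Q[q][:,0],[1,99]).mean(),np.median(Q[q][:,1]))
E
```

```text
time_s: 6.28
position: [619.7, -50.6, 193.0]
tool_rot: [0.729, 0.684, 0.0, 0.001]
contact_force: [0.2, 1.1, -2.7]
opening: 0.299
gripper_force: 59.1
[619.68699553 -50.62529336 193.00390278]
rim z 93.56979486534536 [ -4.8  93.9 104.4  74.1  90. ]
50 [-40.8  31.4] mid -4.7 gap [1.7 2.5] 2.12
60 [-40.8  31.7] mid -4.53 gap [0.2 1. ] 0.58
70 [-41.   31.6] mid -4.71 gap [-19.1   9.5] -4.8
80 [-40.9  31.8] mid -4.58 gap [-19.4   9.4] -5.03
90 [-41.   31.7] mid -4.66 gap [-19.2   9.3] -4.96
100 [-40.9  31.7] mid -4.59 gap [-19.2   9.9] -4.64
110 [-41.  32.] mid -4.53 gap [-19.4   9.8] -4.81
120 [-41.   31.8] mid -4.6 gap [-19.2   9.7] -4.74
130 [-40.8  31.2] mid -4.78 gap [1.1 1.8] 1.44
x -3 [ 60.2 126.5] 93.32934303774832
x 0 [ 60.8 126.6] 93.71060355233536
x 3 [ 60.8 126.5] 93.67012142968962
x 6 [ 60.8 126.6] 93.7371901815499
edge 118 68 [-12.4  12.7] 0.1511915293465247 31.42305965080905
edge 126 73 [-12.2  12.7] 0.2727333380352679 31.975967765406562
edge 134 271 [-12.5  13.1] 0.28718053722407966 30.805493310816658
```

```bash
python3 - <<'E'
import cv2,numpy as np
a=cv2.resize(cv2.imread('pics/wrist4.png')[0:260,220:420],None,fx=2,fy=2)
b=cv2.resize(cv2.imread('pics/side4.png')[60:240,240:440],None,fx=2,fy=2)
o=np.zeros((520,800,3),np.uint8);o[:,:400]=a;o[:360,400:]=b;cv2.imwrite('pics/b.png',o)
E
```

```text
(no output)
```

View pics/b.png

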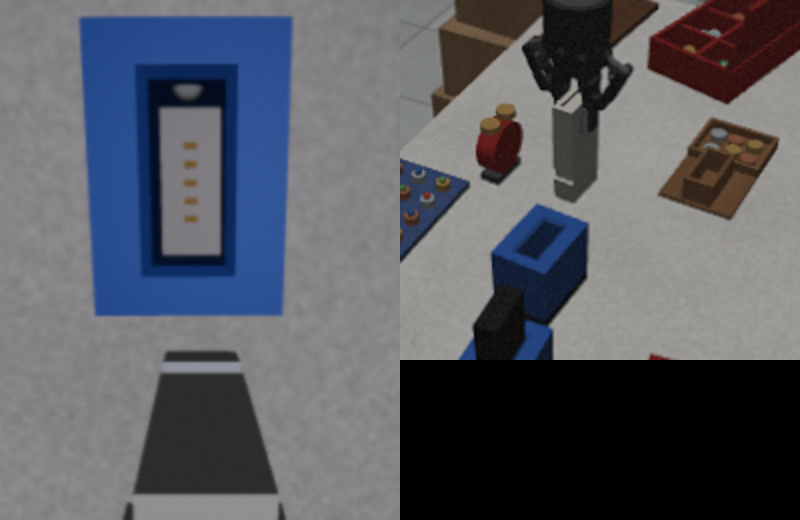

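The left crop (wrist) shows the pocket centred at about (190,170) and the terminal's foot at (202,355). The right crop (side) shows the terminal hanging clear beside the dock at (575,150). At equal depth the dock lies −4.75 mm in x and +92.9 mm in y from the terminal, so I go above the mouth.

```bash
python3 -m handwheel '[{"x":0,"y":-1,"turn":0,"z":-10,"fingers":0},{"x":15,"y":-3,"turn":0,"z":-15,"fingers":0},{"x":45,"y":-4.75,"turn":0,"z":-15,"fingers":0},{"x":75,"y":-4.75,"turn":0,"z":-15,"fingers":0},{"x":90,"y":-4.75,"turn":0,"z":-15,"fingers":0},{"x":92.9,"y":-4.75,"turn":0,"z":-15,"fingers":0},{"x":92.9,"y":-4.75,"turn":0,"z":-10,"fingers":0},{"x":92.9,"y":-4.75,"turn":0,"z":-5,"fingers":0},{"x":92.9,"y":-4.75,"turn":0,"z":-5,"fingers":0},{"x":92.9,"y":-4.75,"turn":0,"z":-5,"fingers":0}]'
python3 go.py 620.78 42.39 193 86.4
python3 - <<'E'
from h import *; snap('side','side5');c=snap('top','top5')
a=cv2.resize(cv2.imread('pics/side5.png')[80:260,220:400],None,fx=3,fy=3);b=cv2.resize(cv2.imread('pics/top5.png')[120:220,300:380],None,fx=3,fy=3)
o=np.zeros((540,790,3),np.uint8);o[:,:540]=a;o[:300,545:785]=b;cv2.imwrite('pics/c.png',o)
E
```

```text
time_s: 7.68
position: [620.4, 42.0, 197.3]
tool_rot: [0.729, 0.684, -0.0, -0.0]
contact_force: [0.6, 0.1, -2.8]
opening: 0.304
gripper_force: 59.3
xyz [0.4 0.4 4.3] turn -0.0008 heading 86.35 tilt [-0. -0.] pos [620.38  42.02 197.3 ] F [ 0.6   0.14 -2.8 ] open 0.304 t 7.675 q6 1.58
```

View pics/c.png

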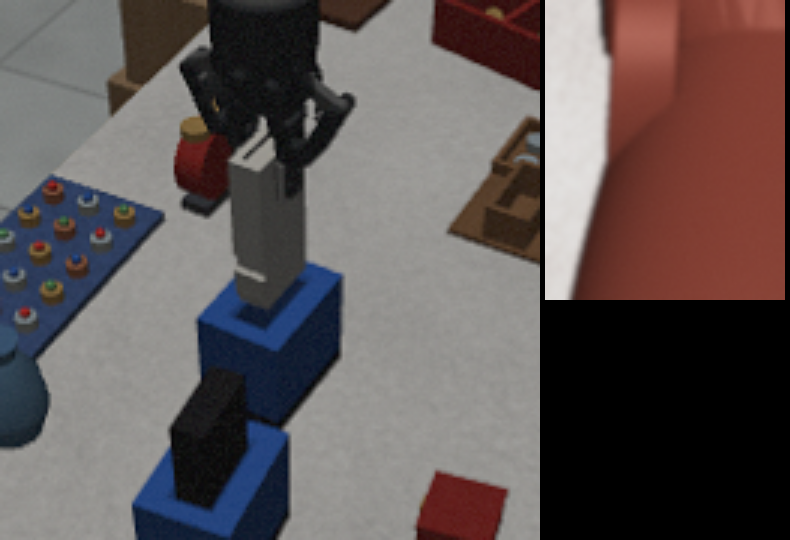

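The side view shows the terminal directly over the empty dock's mouth, with its foot at (268,300) and both aligned. I lower it into the pocket, short of the ball.

```bash
python3 -m handwheel '[{"x":0.3,"y":0.3,"turn":0,"z":5,"fingers":0},{"x":0.3,"y":0.3,"turn":0,"z":9,"fingers":0},{"x":0.3,"y":0.3,"turn":0,"z":12,"fingers":0},{"x":0.3,"y":0.3,"turn":0,"z":14,"fingers":0},{"x":0.3,"y":0.3,"turn":0,"z":16,"fingers":0},{"x":0.3,"y":0.3,"turn":0,"z":18,"fingers":0},{"x":0.3,"y":0.3,"turn":0,"z":18,"fingers":0}]'
python3 go.py 620.78 42.39 193 86.4
```

```text
time_s: 8.65
position: [620.6, 42.7, 179.1]
tool_rot: [0.729, 0.684, -0.0, -0.0]
contact_force: [0.2, -0.2, -2.4]
opening: 0.294
gripper_force: 59.3
xyz [ -0.3   0.2 -13.9] turn -0.0002 heading 86.39 tilt [-0.0003  0.    ] pos [620.57  42.73 179.14] F [ 0.25 -0.22 -2.38] open 0.294 t 8.65 q6 1.59
```

```bash
python3 -m handwheel '[{"x":0,"y":0,"turn":0,"z":2,"fingers":0},{"x":0,"y":0,"turn":0,"z":4,"fingers":0},{"x":0,"y":0,"turn":0,"z":6,"fingers":0},{"x":0,"y":0,"turn":0,"z":8,"fingers":0},{"x":0,"y":0,"turn":0,"z":10,"fingers":0},{"x":0,"y":0,"turn":0,"z":12,"fingers":0},{"x":0,"y":0,"turn":0,"z":12,"fingers":0}]'
python3 go.py 620.78 42.39 161 86.4
```

```text
time_s: 9.52
position: [620.6, 42.7, 167.1]
tool_rot: [0.729, 0.684, -0.0, -0.0]
contact_force: [-0.2, 0.1, -3.5]
opening: 0.3
gripper_force: 59.3
xyz [-0.3  0.3  6.1] turn -0.0002 heading 86.39 tilt [-0.0003  0.    ] pos [620.55  42.74 167.09] F [-0.23  0.11 -3.49] open 0.3 t 9.525 q6 1.59
```

```bash
python3 -m handwheel '[{"x":0,"y":0,"turn":0,"z":1,"fingers":0},{"x":0,"y":0,"turn":0,"z":2,"fingers":0},{"x":0,"y":0,"turn":0,"z":3,"fingers":0},{"x":0,"y":0,"turn":0,"z":4,"fingers":0},{"x":0,"y":0,"turn":0,"z":5,"fingers":0},{"x":0,"y":0,"turn":0,"z":6,"fingers":0},{"x":0,"y":0,"turn":0,"z":7,"fingers":0},{"x":0,"y":0,"turn":0,"z":8,"fingers":0}]'
python3 go.py 620.78 42.39 161 86.4
```

```text
time_s: 10.52
position: [620.9, 42.3, 159.6]
tool_rot: [0.729, 0.684, -0.0, 0.0]
contact_force: [-0.4, -2.4, 0.6]
opening: 0.293
gripper_force: 59.6
xyz [ 0.1 -0.1 -1.4] turn -0.0004 heading 86.38 tilt [ 0.0006 -0.0008] pos [620.88  42.32 159.58] F [-0.38 -2.44  0.55] open 0.293 t 10.525 q6 1.59
```

```bash
python3 -m handwheel '[{"x":0,"y":0,"turn":0,"z":1,"fingers":0},{"x":0,"y":0,"turn":0,"z":2,"fingers":0},{"x":0,"y":0,"turn":0,"z":3,"fingers":0},{"x":0,"y":0,"turn":0,"z":4,"fingers":0},{"x":0,"y":0,"turn":0,"z":5,"fingers":0}]'
python3 -m handwheel '[{"x":0,"y":0,"turn":0,"z":1,"fingers":0},{"x":0,"y":0,"turn":0,"z":2,"fingers":0},{"x":0,"y":0,"turn":0,"z":3,"fingers":0},{"x":0,"y":0,"turn":0,"z":4,"fingers":0},{"x":0,"y":0,"turn":0,"z":5,"fingers":0},{"x":0,"y":0,"turn":0,"z":6,"fingers":0}]'
```

```text
time_s: 11.15
position: [620.7, 42.5, 154.2]
tool_rot: [0.729, 0.684, -0.0, 0.0]
contact_force: [0.5, -4.8, 0.7]
opening: 0.298
gripper_force: 59.7
time_s: 11.9
position: [620.5, 42.5, 148.1]
tool_rot: [0.729, 0.684, -0.0, 0.0]
contact_force: [0.2, -5.2, 1.2]
opening: 0.298
gripper_force: 59.8
```

```bash
python3 -m handwheel '[{"x":0,"y":0,"turn":0,"z":1,"fingers":0},{"x":0,"y":0,"turn":0,"z":2,"fingers":0},{"x":0,"y":0,"turn":0,"z":3,"fingers":0},{"x":0,"y":0,"turn":0,"z":4,"fingers":0},{"x":0,"y":0,"turn":0,"z":5,"fingers":0},{"x":0,"y":0,"turn":0,"z":6,"fingers":0},{"x":0,"y":0,"turn":0,"z":7,"fingers":0},{"x":0,"y":0,"turn":0,"z":8,"fingers":0}]'
python3 -m handwheel '[{"x":0,"y":0,"turn":0,"z":1,"fingers":0},{"x":0,"y":0,"turn":0,"z":2,"fingers":0},{"x":0,"y":0,"turn":0,"z":3,"fingers":0},{"x":0,"y":0,"turn":0,"z":4,"fingers":0},{"x":0,"y":0,"turn":0,"z":5,"fingers":0},{"x":0,"y":0,"turn":0,"z":6,"fingers":0}]'
```

```text
time_s: 12.9
position: [620.6, 42.5, 140.2]
tool_rot: [0.729, 0.684, -0.0, 0.0]
contact_force: [-1.1, -5.7, 1.4]
opening: 0.295
gripper_force: 59.9
time_s: 13.65
position: [620.6, 42.4, 134.3]
tool_rot: [0.729, 0.684, -0.0, 0.0]
contact_force: [0.1, -5.7, 1.2]
opening: 0.297
gripper_force: 60.0
```

```bash
for i in 1 2 3; do python3 -m handwheel '[{"x":0,"y":0,"turn":0,"z":0.7,"fingers":0},{"x":0,"y":0,"turn":0,"z":1.3,"fingers":0},{"x":0,"y":0,"turn":0,"z":2,"fingers":0}]' | grep -E "pos|contact"; done
```

```text
position: [620.5, 42.5, 132.1]
contact_force: [0.4, -5.8, -0.8]
position: [620.1, 42.6, 129.6]
contact_force: [-0.7, -5.2, -3.9]
position: [620.3, 43.0, 127.9]
contact_force: [-0.3, -2.2, -3.6]
```

```bash
python3 -m handwheel '[{"x":0,"y":0,"turn":0,"z":0.5,"fingers":0},{"x":0,"y":0,"turn":0,"z":0.8,"fingers":0},{"x":0,"y":0,"turn":0,"z":0.8,"fingers":0}]' | grep -E "pos|contact"; python3 go.py 620.78 42.39 126 86.4; python3 -m handwheel '[{"x":0,"y":0,"turn":0,"z":0.5,"fingers":0},{"x":0,"y":0,"turn":0,"z":0.8,"fingers":0},{"x":0,"y":0,"turn":0,"z":0.8,"fingers":0}]' | grep -E "pos|contact"
```

```text
position: [620.6, 43.1, 127.5]
contact_force: [0.5, -1.3, -5.8]
xyz [-0.7  0.2  1.5] turn 0.0001 heading 86.41 tilt [-0.      0.0007] pos [620.65  43.14 127.52] F [ 0.48 -1.3  -5.85] open 0.299 t 15.15 q6 1.59
position: [620.9, 42.9, 126.9]
contact_force: [-0.3, 0.6, -3.4]
```

The sideways force from the ball has dropped to zero, so it has clicked in. I feel for the floor with small steps.

```bash
for i in 1 2; do python3 -m handwheel '[{"x":0,"y":0,"turn":0,"z":0.3,"fingers":0},{"x":0,"y":0,"turn":0,"z":0.6,"fingers":0},{"x":0,"y":0,"turn":0,"z":0.6,"fingers":0}]' | grep -E "pos|contact"; done
```

```text
position: [620.8, 42.8, 126.4]
contact_force: [-0.8, 0.2, 0.8]
position: [620.8, 42.8, 125.8]
contact_force: [-1.5, -0.3, 2.6]
```

The floor now pushes back with about 5 N. I release, then lift.

```bash
python3 -m handwheel '[{"x":0,"y":0,"turn":0,"z":0,"fingers":0.45},{"x":0,"y":0,"turn":0,"z":0,"fingers":0.6},{"x":0,"y":0,"turn":0,"z":0,"fingers":1},{"x":0,"y":0,"turn":0,"z":0,"fingers":1},{"x":0,"y":0,"turn":0,"z":0,"fingers":1},{"x":0,"y":0,"turn":0,"z":0,"fingers":1},{"x":0,"y":0,"turn":0,"z":0,"fingers":1}]'
python3 -m handwheel '[{"x":0,"y":0,"turn":0,"z":-15,"fingers":1},{"x":0,"y":0,"turn":0,"z":-45,"fingers":1},{"x":0,"y":0,"turn":0,"z":-85,"fingers":1},{"x":0,"y":0,"turn":0,"z":-125,"fingers":1},{"x":-30,"y":0,"turn":0,"z":-125,"fingers":1},{"x":-60,"y":0,"turn":0,"z":-125,"fingers":1},{"x":-80,"y":0,"turn":0,"z":-125,"fingers":1},{"x":-80,"y":0,"turn":0,"z":-125,"fingers":1}]'
python3 - <<'E'
from h import *; from v import rect
s=snap('side','side6');c=snap('wrist','wrist6')
for k in(s,c):
    X=cloud(k);z=X[...,2];near=(abs(X[...,0]-620)<45)&(abs(X[...,1]-44)<60)&(z>120)&(z<200)
    zt=np.percentile(z[near],90);m=near&(z>zt-5);print(near.sum(),zt,z[near].max(),rect(X[m][:,:2]))
a=cv2.resize(cv2.imread('pics/side6.png')[120:300,220:400],None,fx=2,fy=2);b=cv2.resize(cv2.imread('pics/wrist6.png'),(432,270))
o=np.zeros((360,800,3),np.uint8);o[:,:360]=a;o[:270,362:794]=b;cv2.imwrite('pics/d.png',o)
E
```

```text
time_s: 17.15
position: [620.7, 42.8, 125.5]
tool_rot: [0.729, 0.684, 0.0, -0.0]
contact_force: [-0.0, 0.3, -0.0]
opening: 1.002
gripper_force: 0.0
time_s: 18.15
position: [615.6, -38.2, 251.0]
tool_rot: [0.73, 0.684, 0.0, 0.0]
contact_force: [-0.1, 0.4, -0.8]
opening: 0.999
gripper_force: 0.0
591 169.59553741972127 173.11809541649131 [619.9  43.2  68.7  27.4  84.6]
3648 170.41232403398868 172.54144428567764 [620.9  43.2  63.6  26.1  86.1]
```

View pics/d.png

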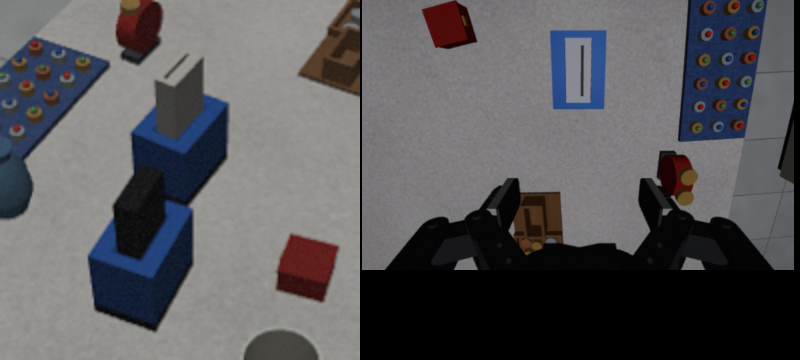

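The terminal stands seated in the dock: its top is at z≈170, which matches floor 34.5 + 135. It is aligned (86.1° against 86.4°), and the ball's side force is gone.

```bash
python3 -c "
from plant import job
print(job.sign_off())"
```

```text
the job is handed in; nothing more can be done
None
```

The grey terminal is standing in the empty dock, aligned, pressed down until the ball clicked in, and released; I handed the job in at about 18 s on the robot's clock, but the sign-off gave no verdict.

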